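# Slide a milking-pail lid home in its assembly nest

### The arm

A 6-joint arm with a two-finger parallel gripper is mounted at the origin on the work surface. World frame = base frame: x ahead of the robot, y to its left, z up, the work surface at z = 0. Lengths are in m, angles in rad, forces in N, time in s.
With the tool pointing down it reaches from about 0.275 to 0.875 m from the base axis. Payload 12.5 kg.
Tool frame: the origin (TCP) lies midway between the tips of the shut fingers; the grasp point (between the pads) lies robot.hold_point_z behind it (robot.hold_point_z is the distance from the TCP to the grasp point, in m); x points along the fingers, z is the direction in which the jaws open and shut, and the axes are right-handed (so a half turn about x gives the same grasp; the last joint's range is limited). The gripper opens to 85 mm and grips with 20 to 120 N. Pads are 22 mm wide; open, the fingers measure 114 mm over their backs; the gripper's body (76 mm by 85 mm) begins 54 mm behind the grasp point. The pads swing forward as they close: fully open they stand 13 mm farther back than shut.
Start: joints at [1.211, 0.351, 1.652, -0, 1.139, -0.085], TCP at [0.149, 0.529, 0.231] pointing down, gripper open.
Joint ranges: [-2.75, 2.75], [-0.79, 2.1], [0.01, 2.65], [-1.57, 4.71], [0.07, 3.14], [-2.87, 2.87]. Speed limits (rad/s): [2.22, 2.22, 2.79, 3.14, 3.14, 3.14].

### API

Orientations are given as a unit quaternion [x, y, z, w].
In Python, from cell import robot gives the robot as it stands. The module is installed in compiled form; this text tells all that it offers.
- The arm moves only by the tool carry_out, never from a script. Its argument "moves" is text: rows parted by semicolons, each of 7 numbers parted by spaces: the shift along the world's x, y, z in units of 25 mm (1.0 is 25 mm), then the turn, a rotation vector about the world's x, y, z in units of 6 degrees (1.0 is 6 degrees), then the closure in counts, from 0 (fully open) to 255 (shut). A call has exactly 5 rows; each row is the pose to reach, as a shift and turn from the pose commanded when the call began; what a row does not reach only later rows make up. A row lasts 1/10 s, in which the tool goes at most 50 mm and 8.59 degrees, less where a joint would pass 70% of its speed; a pose out of reach is approached as far as the arm can. A call with a gripper value outside its range is refused whole. The fingers move at their own pace and stop on an object; the grip force is fixed at half the most. Time passes only in rows, so rows that repeat a pose let the fingers close, or fill a call up. It gives the time, the measured TCP pose, the force and the opening at its end, in the units of the state.
- robot.read_state(): the state, without advancing time (a new reading comes with each control period).
- robot.camera(name): name is "side" or "top" or "wrist"; returns a dict with "img" (480x640x3 uint8, red, green, blue), "fovy" (degrees; the focal length in pixels is half the picture's height over the tangent of half this angle, whatever the lens; pixels are square), "cx", "cy" (the principal point, pixels), "R" (3x3) and "t" (3): a world point X has camera coordinates R X + t; the wrist camera has in their place "hand_eye" (4x4, takes a point from camera to tool coordinates, whose origin is the TCP and whose axes are the tool frame's). Camera axes: x right, y down, z forward; pixel columns grow to the right and rows downward; lengths in m; the calibration is good to about 2 mm. A picture is of the moment at which its call begins: read the wrist's pose just before it. There is no depth.
- robot.finish_job(): hands the job in, once; it reports no verdict.
The state is a dict: "time": time; "qpos": joint angles; "dq": joint speeds; "joint_torque": joint torques, N m; "tcp_pos": TCP position; "tool_rot": TCP orientation; "force": force on the tool from outside, world axes, zero at the start; "moment": the same for the moment, N m; "finger_gap": finger opening in m.
Only numpy, scipy, OpenCV 4.12 (cv2) and the standard library are available. Lean on these libraries where they do the work, as an engineer would, in place of code of your own. Each camera call takes 0.05 s, during which the arm holds its last target. There are 200 camera calls.

### The job

Get the milking-pail lid ready for its pulsator: slide it along the bench on its gasket until its rim is fully home against both white pads of the assembly nest and its spout rests against the red-tipped stop. Push and nudge it only, at the rim or the spout; do not lift or tip it, and keep off its bow handle. Leave the other parts on the bench where they are.

Things in the scene. Friction and masses are not known exactly. Their poses are not given: they have to be found in the camera images.
- lid: Stainless pail lid, 170 mm diameter, 0.55 to 1.1 kg, loose, flat on its black gasket (166 mm wide, 7 mm high). Origin: centre of its underside, z up. Its rim is upright and bare all round from z = 7 to 28 mm; the domed top reaches 36 mm, a black pulsator seat at x = 42 mm 43 mm, an air nipple at x = 30, y = -52 mm 54 mm. Starts short of the nest. Friction on the bench: some 3 to 8 N.
- lid_handle: The lid's bow handle, 9 mm steel rod fixed across the lid's centre along the lid's y axis, y = -51 to +51 mm, top at z = 79 mm, with a black grip sleeve. Not to be touched. Its frame is the lid's.
- spout (a point): Point of the lid's spout that meets the stop: x = 0, y = 128, z = 50 mm in the lid's frame. The spout is a level steel tube, 16 mm diameter, along the lid's +y from a boss at y = 68 to its end at y = 140 mm; 55 mm of it overhangs the rim, free below. At the start it points too far back to the robot: 0.3 to 0.75 rad counter-clockwise, from above, of its final direction.
- nest: Fixed assembly nest. Origin on the bench where a seated lid's centre lies; +x is the way home (away from the robot, within 0.15 rad), +y left. Two slippery white pads, 42 mm wide, 34 high, form a V open to -x and touch the seated rim 45 degrees either side of +x. The lid slides on the bare bench. A seated lid has the nest's yaw: spout along the nest's +y.
- nest_center (a point): The nest's origin: where the centre of the lid's underside must end. The nest's 8 mm steel base lies clear of the lid: a cross bar at x = 105 to 150, y = -120 to 150 mm and an arm at x = 30 to 127, y = 110 to 150 mm. On the bar at y = 0 stands an opened toggle clamp, 115 mm high, its red handle to the back; it does not move.
- stop_tip (a point): Centre of the flat end of the red-tipped stop (14 mm diameter, facing the nest's -x), at x = 8, y = 128, z = 50 mm in the nest's frame. The +x side of the seated spout touches it. Behind it a 66 mm high aluminium post at x = 32 to 62, y = 112 to 144 mm.
- cup_a: Stainless teat cup on its black mouthpiece, 58 mm diameter, 168 mm high, standing; origin at the centre of its underside; a bystander, leave it
- cup_b: Second teat cup, the same, standing; origin at the centre of its underside; a bystander, leave it
- claw: Milking claw, clear bowl and steel top, 106 mm diameter (134 mm over its four nipples), with one level nipple reaching 85 mm from its axis, 95 mm high, standing; origin at the centre of its underside; a bystander, leave it
- pulsator: Pulsator, blue block 62 x 46 mm (92 mm over its nipples) with black cap, 72 mm high, standing; origin at the centre of its underside; a bystander, leave it
- union: Brass pipe union, 24 mm diameter, 32 mm high, standing; origin at the centre of its underside; a bystander, leave it
- gasket: Flat black rubber ring, 72 mm diameter, 8 mm thick; origin at the centre of its underside; a bystander, leave it
- grease: Grease jar, 60 mm diameter, 60 mm high, standing; origin at the centre of its underside; a bystander, leave it
- driver: Blue-handled screwdriver lying flat, about 200 mm long; a bystander, leave it
Things that resemble listed ones, but are neither listed nor needed, are in the scene too. Leave any blue or purple look-alike of the lid alone.

How it is judged:
At the end, for the whole second after the job is handed in: The lid lies flat and still on the bench with its centre within 5 mm of the nest's centre (rim home on both pads) and its spout within 6 mm of resting against the stop (horizontal distance between lid and nest_center below 0.005 m and x of spout in the frame of nest between -0.006 and 0.006 m and y of spout in the frame of nest above 0.1 m and height (world z) of lid below 0.004 m and angle between lid's own z axis and vertical below 0.04 rad and linear speed of lid below 0.01 m/s); the robot touches nothing.
It fails at once if the lid is lifted (10 mm) or tipped (0.15 rad) (height (world z) of lid above 0.01 m or angle between lid's own z axis and vertical above 0.15 rad).
It fails at once if the robot bears on the lid's bow handle (contact force between any of the arm, the fingers and lid_handle above 2 N).
It fails at once if another part on the bench is moved more than 20 mm (distance of any of cup_a, cup_b, claw, pulsator, union, gasket, grease, driver from where it was at the start of the episode above 0.02 m).
It also fails if it takes over 64 s, if anything falls off the work surface, if the arm or the gripper's body presses on something with over 40 N, if the wrist force passes 120 N, or if a joint passes its speed limit or range.

## Working session

There is one attempt and no reset: what is moved stays moved. The work goes in short steps, Python scripts to look and compute and a tool call to move; the robot and the scene stay as the last step left them, time stands still between calls to the robot, and variables do not carry over. Pictures are saved under pics/ and viewed, about 8 in all and at most 12, crops included, and the job is handed in when it is done.

Besides the shell and the picture viewer there is one more tool, called after "Emit:" by a JSON object that holds its "name" and its "arguments". carry_out: Moves the arm, as the interface text tells. Its arguments: {"type":"object","properties":{"moves":{"type":"string"}},"required":["moves"]}

```bash
mkdir -p pics; cat > h.py <<'E'
import numpy as np, cv2
from cell import robot
def cam(n,save=None):
    c=robot.camera(n)
    if save: cv2.imwrite('pics/'+save,c['img'][:,:,::-1])
    c['f']=240/np.tan(np.radians(c['fovy'])/2)
    return c
def ray(c,u,v,z):
    R=np.array(c['R']);t=np.array(c['t']);d=R.T@np.array([(u-c['cx'])/c['f'],(v-c['cy'])/c['f'],1]);o=-R.T@t
    return o+d*(z-o[2])/d[2]
def proj(c,X):
    p=np.array(c['R'])@np.array(X)+np.array(c['t']);return np.array([c['cx']+c['f']*p[0]/p[2],c['cy']+c['f']*p[1]/p[2]])
E
python3 - <<'E'
from h import *
for n in('top','side'):
    c=cam(n,n+'0.png');R=np.array(c['R']);print(n,c['fovy'],c['cx'],c['cy'],(-R.T@c['t']).round(3),R.round(3).tolist())
print(robot.read_state()); print(robot.hold_point_z)
E
```

```text
top 47.203274531981016 318.435362770894 238.60248647619548 [ 0.24  -0.08   1.435] [[0.019, -1.0, -0.022], [-0.991, -0.016, -0.135], [0.134, 0.024, -0.991]]
side 44.821592299953686 310.8358527612808 248.21813389410482 [0.215 1.249 0.894] [[-0.99, -0.144, 0.001], [-0.078, 0.532, -0.843], [0.121, -0.834, -0.538]]
{'time': 0.1, 'qpos': array([ 1.21139352e+00,  3.51187468e-01,  1.65236587e+00, -1.17496021e-06,
        1.13909538e+00, -8.46043952e-02]), 'dq': array([-0.00136918, -0.00147172, -0.00351359,  0.00194582, -0.00144346,
        0.00054406]), 'joint_torque': array([ 1.44746497e-03, -5.06839049e+01, -2.91878182e+01, -4.27954274e-05,
        2.70544697e-03, -3.57384658e-05]), 'tcp_pos': array([0.1491162 , 0.52908833, 0.23080726]), 'tool_rot': array([-0.42700394,  0.56408672,  0.42660449,  0.56345578]), 'force': array([ 0.20310059,  0.01634495, -0.11713695]), 'moment': array([-0.02049683, -0.00509127, -0.04293281]), 'finger_gap': 0.08527080871678985}
0.0187
```

View pics/top0.png

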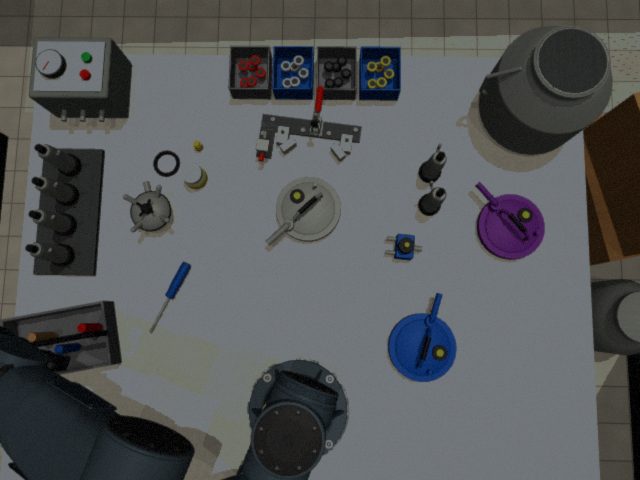

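View pics/side0.png

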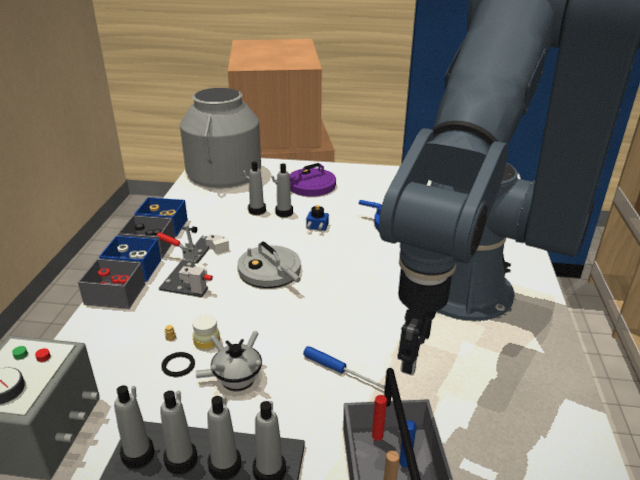

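The steel lid is at top (308,208), with the blue look-alike at (422,347) and the purple one at (511,226). By the description I choose the steel one. The nest is at about (310,130), with the red stop tip near (262,156). I'll check this in a close crop.

```bash
python3 - <<'E'
from h import *
im=cv2.imread('pics/top0.png')[85:250,240:375]
im=cv2.convertScaleAbs(im,alpha=1.5)
cv2.imwrite('pics/crop0.png',cv2.resize(im,None,fx=3.6,fy=3.6,interpolation=cv2.INTER_CUBIC))
E
```

```text
(no output)
```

View pics/crop0.png

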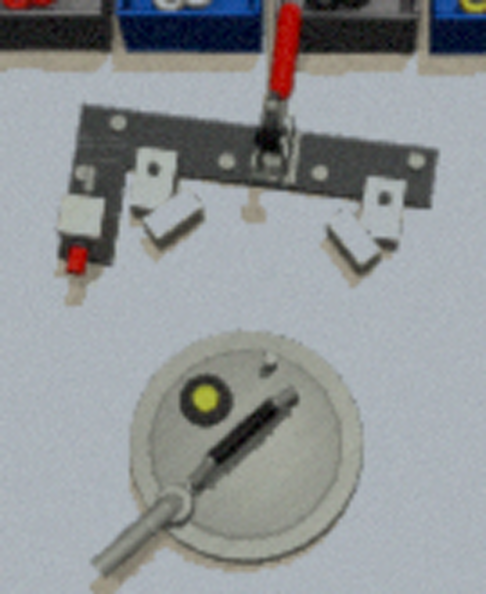

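The crop confirms the steel lid: rim centre near crop (246,446), spout end (100,562), seat (205,398). The nest bar corners are (83,105), (438,150), (431,208), (55,262) and (112,266), and the red tip's end is about (75,272). Next I fit the poses.

```bash
python3 - <<'E'
from h import *
c=cam('top');f=lambda u,v,z:ray(c,240+(u+.5)/3.6-.5,85+(v+.5)/3.6-.5,z)[:2]
N=np.array([[.15,.15],[.15,-.12],[.105,-.12],[.03,.15],[.03,.11]])
P=np.array([f(u,v,.008) for u,v in[(83,105),(438,150),(431,208),(55,262),(112,266)]])
def fit(N,P):
    n=N-N.mean(0);p=P-P.mean(0);a=np.arctan2((n[:,0]*p[:,1]-n[:,1]*p[:,0]).sum(),(n*p).sum())
    r=np.array([[np.cos(a),-np.sin(a)],[np.sin(a),np.cos(a)]]);t=P.mean(0)-r@N.mean(0);return a,r,t,((N@r.T+t-P)*1e3).round(1)
a,r,t,e=fit(N,P);print('nest',a,t,e.tolist());print('tip in nest',r.T@(f(75,272,.05)-t))
C=np.array([f(246,446,.022)]);S=f(100,562,.05);Y=f(205,398,.048)
print('rim w',f(130,446,.028)-f(362,446,.028),'C',C,'S',S,'Y',Y,'|S-C|',np.hypot(*(S-C[0])),'|Y-C|',np.hypot(*(Y-C[0])))
d=S-C[0];print('yaw spout',np.arctan2(d[1],d[0])-np.pi/2); d=Y-C[0];print('yaw seat',np.arctan2(d[1],d[0]))
print('lid in nest',r.T@(C[0]-t))
# rim ellipse via background mask
hsv=cv2.cvtColor(c['img'],cv2.COLOR_RGB2HSV);print(c['img'][200,240],c['img'][225,310],c['img'][190,310])
for n,uvz in dict(claw=(150,210,.09),grease=(195,178,.06),union=(198,146,.032),gask=(166,162,.008),puls=(403,246,.07),cupA=(430,172,.08),cupB=(432,205,.08)).items():print(n,ray(c,*uvz)[:2].round(3))
E
```

```text
nest -0.1159279395418095 [ 0.60504367 -0.01792295] [[-1.1, 0.9], [-0.3, -0.0], [-0.1, 0.4], [1.8, -2.1], [-0.4, 0.8]]
tip in nest [0.01124202 0.12887797]
rim w [-0.002554    0.16799173] C [[ 0.51056792 -0.01636942]] S [0.42017005 0.0839506 ] Y [0.54008767 0.01261091] |S-C| 0.13504029612784058 |Y-C| 0.04136757052836994
yaw spout 0.7334197361552968
yaw seat 0.7761776932261918
lid in nest [-0.09402131 -0.00938476]
[113 119 122] [101 103  98] [97 98 92]
claw [0.488 0.377]
grease [0.579 0.275]
union [0.673 0.279]
gask [0.635 0.369]
puls [ 0.41  -0.258]
cupA [ 0.598 -0.325]
cupB [ 0.513 -0.329]
```

```bash
python3 - <<'E'
from h import *
from scipy.spatial.transform import Rotation as Ro
s=robot.read_state();print(Ro.from_quat(s['tool_rot']).as_matrix().round(3), s['time'])
E
```

```text
[[-0.    -0.962  0.271]
 [-0.001  0.271  0.962]
 [-1.     0.    -0.001]] 0.15
```

Emit:
{"name": "carry_out", "arguments": {"moves": "1 -1.7 0 0 0 0.5 255; 2 -3.4 0 0 0 1 255; 3 -5.1 0 0 0 1.5 255; 4 -6.8 -0.5 0 0 1.5 255; 4.5 -8.5 -1 0 0 1.5 255"}}

```text
time: 0.65
tcp_pos: [0.2628, 0.3154, 0.2062]
tool_rot: [-0.47, 0.528, 0.47, 0.529]
force: [1.1, 0.4, -0.5]
finger_gap: 0.0125
```

Emit:
{"name": "carry_out", "arguments": {"moves": "1 -1.7 0 0 0 0 255; 2 -3.4 -1 0 0 0 255; 3 -5.1 -1.5 0 0 0 255; 4 -6.8 -2 0 0 0 255; 4.8 -8.5 -2.5 0 0 0 255"}}

```text
time: 1.15
tcp_pos: [0.3803, 0.1073, 0.1448]
tool_rot: [-0.47, 0.528, 0.47, 0.529]
force: [1.5, 1.9, 0.2]
finger_gap: 0.0
```

Emit:
{"name": "carry_out", "arguments": {"moves": "0 -1 -1 0 0 0 255; 0 -2 -2.5 0 0 0 255; 0.2 -2 -4.3 0 0 0 255; 0.2 -2 -4.3 0 0 0 255; 0.2 -2 -4.3 0 0 0 255"}}

```text
time: 1.65
tcp_pos: [0.3841, 0.0593, 0.0381]
tool_rot: [-0.469, 0.529, 0.47, 0.528]
force: [0.5, -0.0, 0.4]
finger_gap: 0.0002
```

Emit:
{"name": "carry_out", "arguments": {"moves": "0.5 0.3 0 0 0 0 255; 1 0.6 0 0 0 0 255; 1.5 0.9 0 0 0 0 255; 2 1.2 0 0 0 0 255; 2.4 1.4 0 0 0 0 255"}}

```text
time: 2.15
tcp_pos: [0.4458, 0.0953, 0.0407]
tool_rot: [-0.471, 0.527, 0.469, 0.529]
force: [-2.7, -1.3, 1.6]
finger_gap: 0.0002
```

```bash
python3 - <<'E'
from h import *
a=cam('top');im=cv2.convertScaleAbs(a['img'][85:250,240:375,::-1],alpha=1.5)
b=cam('side')['img'][200:340,140:330,::-1];
A=cv2.resize(im,None,fx=3,fy=3,interpolation=cv2.INTER_CUBIC);B=cv2.resize(b,(390,287))
o=np.zeros((495,800,3),np.uint8);o[:A.shape[0],:A.shape[1]]=A;o[:287,410:800]=B
cv2.imwrite('pics/p1.png',o);print(robot.read_state()['tcp_pos'])
E
```

```text
[0.44627001 0.09505216 0.03993876]
```

View pics/p1.png

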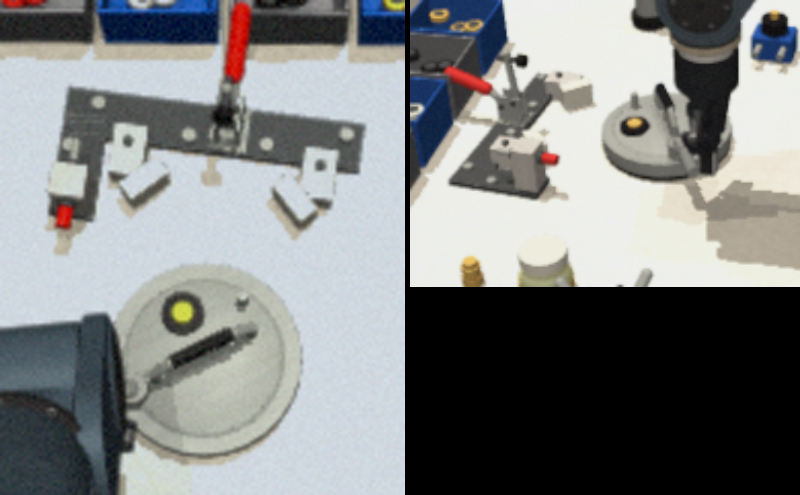

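The lid turned to a yaw of about 0.47 and its centre moved about 10 mm ahead; the side view shows the finger on the spout. I'll push on in +x.

Emit:
{"name": "carry_out", "arguments": {"moves": "0.5 0 0 0 0 0 255; 1 0 0 0 0 0 255; 1.4 0 0 0 0 0 255; 1.8 0 0 0 0 0 255; 2.2 0 0 0 0 0 255"}}

```text
time: 2.75
tcp_pos: [0.4998, 0.0941, 0.0381]
tool_rot: [-0.47, 0.529, 0.47, 0.529]
force: [-2.7, 1.1, 0.2]
finger_gap: -0.0002
```

```bash
cat >> h.py <<'E'
def view(name):
    a=cam('top');im=cv2.convertScaleAbs(a['img'][85:250,240:375,::-1],alpha=1.5)
    b=cam('side')['img'][200:340,140:330,::-1]
    A=cv2.resize(im,None,fx=3,fy=3,interpolation=cv2.INTER_CUBIC);B=cv2.resize(b,(390,287))
    o=np.zeros((495,800,3),np.uint8);o[:A.shape[0],:A.shape[1]]=A;o[:287,410:800]=B
    cv2.imwrite('pics/'+name,o)
    # yellow cap centre on the lid (in world, z=.048)
    h=cv2.cvtColor(a['img'],cv2.COLOR_RGB2HSV);m=cv2.inRange(h,(22,120,60),(38,255,255));m[:115]=0;m[220:]=0;m[:,:250]=0;m[:,365:]=0
    M=cv2.moments(m,True)
    if M['m00']>5:
        Y=ray(a,M['m10']/M['m00'],M['m01']/M['m00'],.048)[:2];th=-.116;r=np.array([[np.cos(th),-np.sin(th)],[np.sin(th),np.cos(th)]])
        print('cap world',Y.round(4),'in nest',(r.T@(Y-[.605,-.018])).round(4),'area',M['m00'])
    return a
E
python3 -c "
from h import *
view('p2.png')"
```

```text
cap world [ 0.573  -0.0131] in nest [-0.0323  0.0011] area 46.0
```

View pics/p2.png

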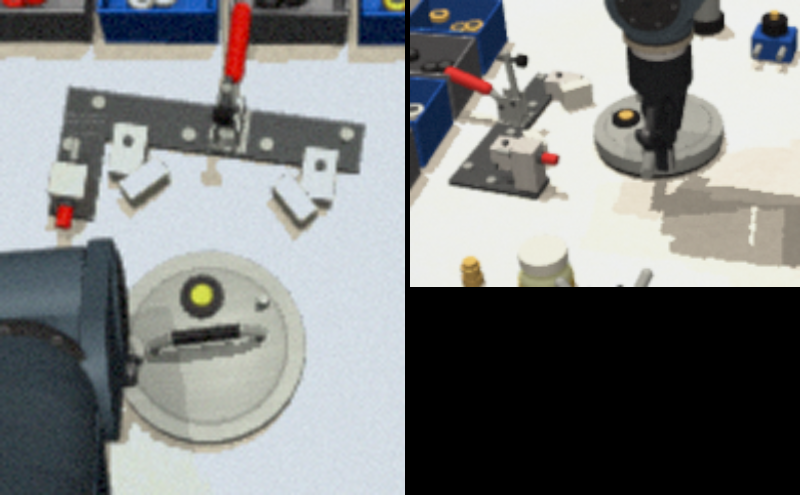

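The spout is now nearly square, with yaw about +0.1 and the centre about (0.531,-0.017). Next I back off and raise, open the fingers, and set them as a two-point cradle behind the rim.

Emit:
{"name": "carry_out", "arguments": {"moves": "-1 0 0 0 0 0 255; -1.6 0 0.5 0 0 0 255; -2.5 0 2.5 0 0 0 255; -3.2 -1 4 0 0 0 0; -3.2 -2.5 4 0 0 0 0"}}

```text
time: 3.35
tcp_pos: [0.4198, 0.032, 0.1416]
tool_rot: [-0.472, 0.526, 0.469, 0.53]
force: [0.6, -0.3, -0.8]
finger_gap: 0.028
```

Emit:
{"name": "carry_out", "arguments": {"moves": "0 -1.2 0 0 0 0 0; 0 -1.2 -1 0 0 0 0; 0 -1.2 -2.5 0 0 0 0; 0 -1.2 -4 0 0 0 0; 0 -1.2 -5.2 0 0 0 0"}}

```text
time: 3.85
tcp_pos: [0.4191, 0.0015, 0.0062]
tool_rot: [-0.47, 0.529, 0.47, 0.529]
force: [0.1, -0.2, 0.6]
finger_gap: 0.0853
```

```bash
python3 -c "
from h import *
s=robot.read_state();print(s['tcp_pos'],s['force'],s['finger_gap']);view('p3.png')"
```

```text
[0.41912134 0.00145741 0.006237  ] [ 0.12315213 -0.24067223  0.60454045] 0.08532690464718233
cap world [ 0.5735 -0.0135] in nest [-0.0318  0.0008] area 42.0
```

View pics/p3.png

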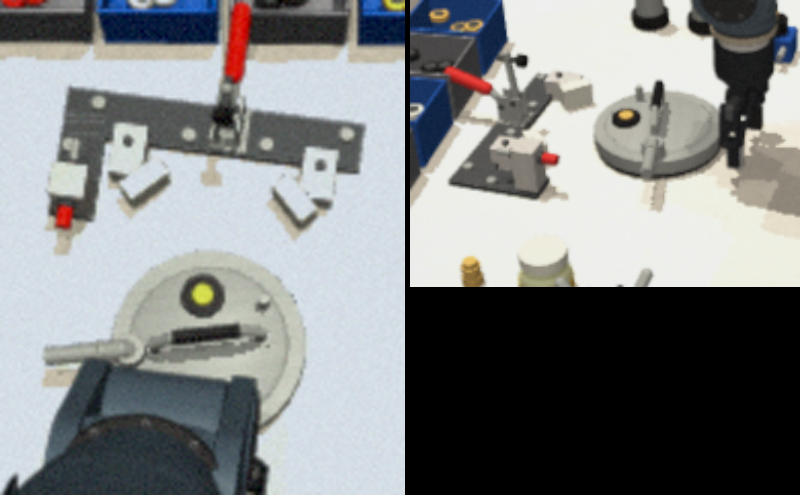

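Emit:
{"name": "carry_out", "arguments": {"moves": "0.4 -0.25 -0.1 0 0 0 0; 1.1 -0.25 -0.1 0 0 0 0; 1.7 -0.25 -0.1 0 0 0 0; 2.3 -0.3 -0.1 0 0 0 0; 2.8 -0.3 -0.1 0 0 0 0"}}

```text
time: 4.45
tcp_pos: [0.4908, -0.0064, 0.007]
tool_rot: [-0.47, 0.528, 0.469, 0.529]
force: [-3.7, 0.9, -1.3]
finger_gap: 0.0853
```

Emit:
{"name": "carry_out", "arguments": {"moves": "0.2 0 0 0 0 0 0; 0.4 0 0 0 0 0 0; 0.6 -0.05 0 0 0 0 0; 0.8 -0.1 0 0 0 0 0; 0.8 -0.1 0 0 0 0 0"}}

```text
time: 4.95
tcp_pos: [0.5097, -0.0086, 0.0064]
tool_rot: [-0.47, 0.528, 0.47, 0.529]
force: [-4.1, 0.3, 2.9]
finger_gap: 0.0854
```

```bash
python3 -c "
from h import *
s=robot.read_state();print(s['tcp_pos'],s['force'],s['finger_gap']);view('p4.png')"
```

```text
[ 0.50970763 -0.00856554  0.00643452] [-4.05214373  0.27549804  2.88756966] 0.0854165262083563
cap world [ 0.631  -0.0109] in nest [0.025  0.0101] area 44.0
```

View pics/p4.png

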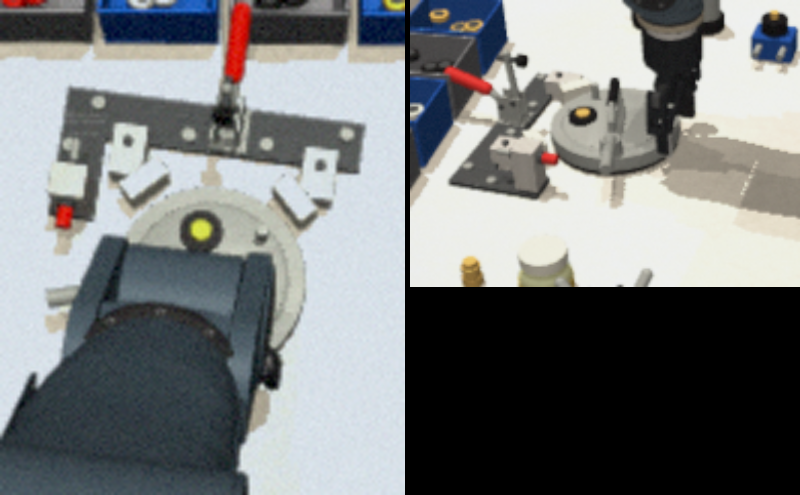

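The lid's centre is about 16 mm short of home and well centred, with a push force of about 4 N. I'll continue until the force rises.

Emit:
{"name": "carry_out", "arguments": {"moves": "0.15 -0.02 0 0 0 0 0; 0.3 -0.03 0 0 0 0 0; 0.4 -0.05 0 0 0 0 0; 0.5 -0.06 0 0 0 0 0; 0.5 -0.06 0 0 0 0 0"}}

```text
time: 5.55
tcp_pos: [0.5214, -0.0099, 0.0059]
tool_rot: [-0.469, 0.529, 0.47, 0.528]
force: [-7.7, 1.2, 6.2]
finger_gap: 0.0857
```

Emit:
{"name": "carry_out", "arguments": {"moves": "0.05 0 0 0 0 0 0; 0.1 -0.01 0 0 0 0 0; 0.15 -0.02 0 0 0 0 0; 0.15 -0.02 0 0 0 0 0; 0.15 -0.02 0 0 0 0 0"}}

```text
time: 6.05
tcp_pos: [0.5236, -0.0101, 0.0056]
tool_rot: [-0.469, 0.53, 0.471, 0.527]
force: [-13.1, 2.4, 9.6]
finger_gap: 0.0856
```

```bash
python3 -c "
from h import *
s=robot.read_state();print(s['tcp_pos'],s['force']);view('p5.png')"
```

```text
[ 0.52360649 -0.01014047  0.00562894] [-13.06836359   2.39001773   9.6445428 ]
cap world [ 0.6438 -0.0122] in nest [0.0378 0.0103] area 43.0
```

Emit:
{"name": "carry_out", "arguments": {"moves": "-0.7 0 0 0 0 0 0; -1.5 0 0.2 0 0 0 0; -1.6 0 2 0 0 0 0; -1.6 1.5 4 0 0 0 255; -0.8 3 4.6 0 0 0 255"}}

```text
time: 6.65
tcp_pos: [0.5043, 0.0601, 0.1216]
tool_rot: [-0.47, 0.528, 0.468, 0.53]
force: [1.6, 0.8, -0.5]
finger_gap: 0.0588
```

Emit:
{"name": "carry_out", "arguments": {"moves": "0.8 1.4 0 0 0 0 255; 0.8 1.4 -1 0 0 0 255; 0.8 1.4 -2 0 0 0 255; 0.8 1.4 -3.3 0 0 0 255; 0.8 1.4 -3.3 0 0 0 255"}}

```text
time: 7.15
tcp_pos: [0.5223, 0.0952, 0.0331]
tool_rot: [-0.469, 0.53, 0.471, 0.527]
force: [-0.3, -0.4, 0.2]
finger_gap: -0.0
```

```bash
python3 -c "
from h import *
s=robot.read_state();print(s['tcp_pos'],s['force'],s['finger_gap']);view('p6.png')"
```

```text
[0.52228585 0.09518349 0.03307226] [-0.26955532 -0.35170651  0.18724131] -1.6738557527181375e-05
cap world [ 0.6439 -0.0127] in nest [0.0381 0.0098] area 46.0
```

View pics/p6.png

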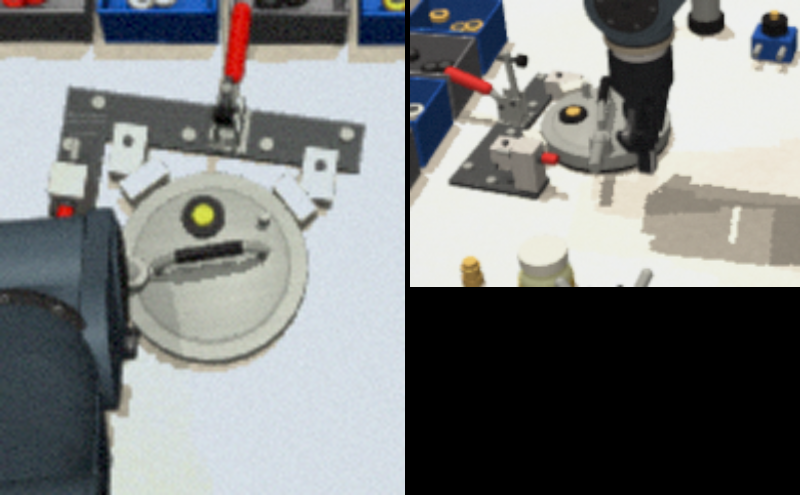

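The lid looks home on both pads and the fingers are shut behind the spout. Now I push the spout toward the stop.

Emit:
{"name": "carry_out", "arguments": {"moves": "0.4 0.3 0.2 0 0 0 255; 0.9 0.4 0.2 0 0 0 255; 1.4 0.4 0.2 0 0 0 255; 1.9 0.4 0.2 0 0 0 255; 2.3 0.4 0.2 0 0 0 255"}}

```text
time: 7.75
tcp_pos: [0.5825, 0.1055, 0.0425]
tool_rot: [-0.47, 0.528, 0.469, 0.529]
force: [-2.9, 2.9, 2.6]
finger_gap: 0.0001
```

Emit:
{"name": "carry_out", "arguments": {"moves": "0.1 0 0 0 0 0 255; 0.2 0 0 0 0 0 255; 0.3 0 0 0 0 0 255; 0.4 0 0 0 0 0 255; 0.4 0 0 0 0 0 255"}}

```text
time: 8.25
tcp_pos: [0.5914, 0.1054, 0.0404]
tool_rot: [-0.47, 0.528, 0.47, 0.529]
force: [-2.2, -0.1, 1.3]
finger_gap: 0.0002
```

Emit:
{"name": "carry_out", "arguments": {"moves": "0.07 0 0 0 0 0 255; 0.14 0 0 0 0 0 255; 0.2 0 0 0 0 0 255; 0.2 0 0 0 0 0 255; 0.2 0 0 0 0 0 255"}}

```text
time: 8.75
tcp_pos: [0.5964, 0.1054, 0.0403]
tool_rot: [-0.47, 0.528, 0.47, 0.529]
force: [-0.8, 1.1, 0.9]
finger_gap: -0.0001
```

```bash
python3 -c "
from h import *
s=robot.read_state();print(s['tcp_pos'],s['force'],s['finger_gap']);view('p7.png')"
```

```text
[0.5964331  0.10537398 0.04029482] [-0.76674324  1.12139165  0.87633775] -9.371150578788412e-05
cap world [ 0.6473 -0.0197] in nest [0.0422 0.0032] area 45.0
```

View pics/p7.png

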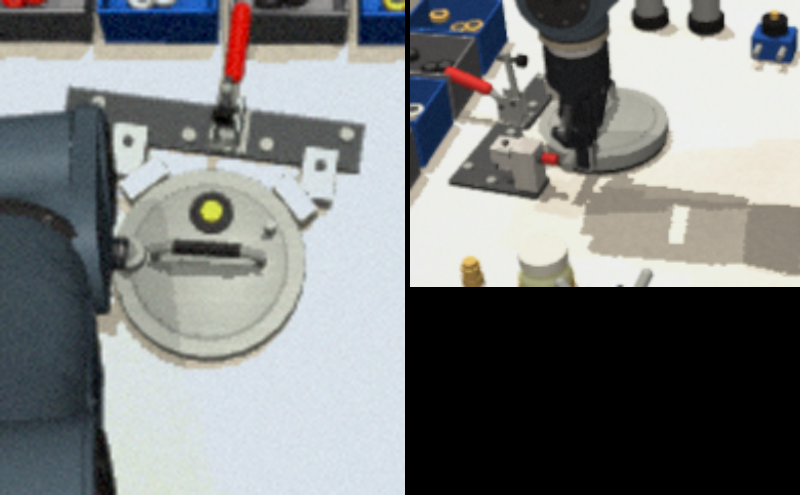

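Emit:
{"name": "carry_out", "arguments": {"moves": "0.07 0 0 0 0 0 255; 0.14 0 0 0 0 0 255; 0.2 0 0 0 0 0 255; 0.2 0 0 0 0 0 255; 0.2 0 0 0 0 0 255"}}

```text
time: 9.35
tcp_pos: [0.6015, 0.1053, 0.0403]
tool_rot: [-0.47, 0.528, 0.47, 0.529]
force: [-1.0, 1.1, 0.5]
finger_gap: 0.0001
```

Emit:
{"name": "carry_out", "arguments": {"moves": "0.05 0 0 0 0 0 255; 0.1 0 0 0 0 0 255; 0.15 0 0 0 0 0 255; 0.15 0 0 0 0 0 255; 0.15 0 0 0 0 0 255"}}

```text
time: 9.85
tcp_pos: [0.6051, 0.1052, 0.0403]
tool_rot: [-0.47, 0.529, 0.47, 0.529]
force: [-2.3, -1.8, 0.9]
finger_gap: -0.0001
```

Emit:
{"name": "carry_out", "arguments": {"moves": "0.05 0 0 0 0 0 255; 0.1 0 0 0 0 0 255; 0.12 0 0 0 0 0 255; 0.12 0 0 0 0 0 255; 0.12 0 0 0 0 0 255"}}

```text
time: 10.35
tcp_pos: [0.6055, 0.1053, 0.0401]
tool_rot: [-0.468, 0.53, 0.471, 0.527]
force: [-18.7, -1.7, 11.0]
finger_gap: -0.0002
```

```bash
python3 -c "
from h import *
s=robot.read_state();print(s['tcp_pos'],s['force'],s['finger_gap']);view('p8.png')"
```

```text
[0.60550915 0.10529253 0.04014979] [-18.71056534  -1.74969954  10.98763689] -0.0001740881015390871
cap world [ 0.6473 -0.0223] in nest [0.0425 0.0006] area 45.0
```

View pics/p8.png

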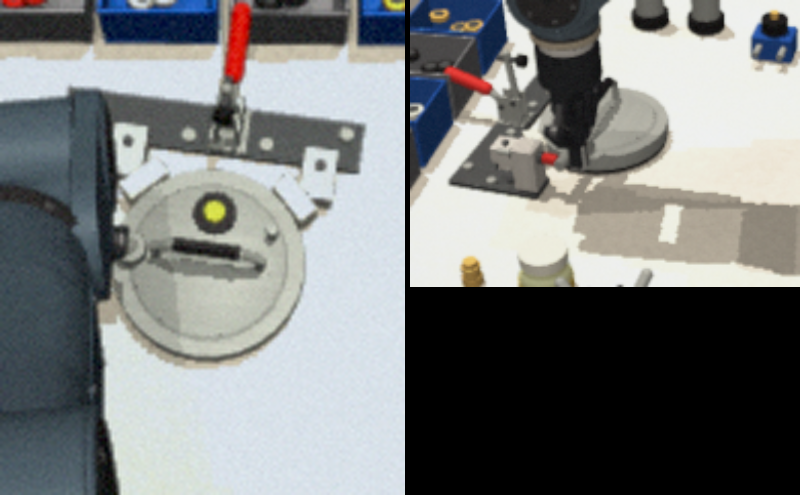

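The force jumped to 19 N and the cap sits at nest (0.0425, 0.0006), so the spout is on the stop. I'll back off straight, rise clear and check.

Emit:
{"name": "carry_out", "arguments": {"moves": "-0.4 0 0 0 0 0 255; -1.2 0 0 0 0 0 255; -2 0 0.5 0 0 0 255; -3 0 2.5 0 0 0 255; -4 0 4 0 0 0 255"}}

```text
time: 10.95
tcp_pos: [0.508, 0.1053, 0.1404]
tool_rot: [-0.47, 0.528, 0.47, 0.529]
force: [-0.3, 0.1, 1.1]
finger_gap: 0.0
```

Emit:
{"name": "carry_out", "arguments": {"moves": "-1 1 1 0 0 0 255; -2 2 2 0 0 0 255; -2 3.5 3 0 0 0 255; -2 5 3 0 0 0 255; -2 6 3 0 0 0 255"}}

```text
time: 11.45
tcp_pos: [0.4589, 0.2577, 0.2158]
tool_rot: [-0.47, 0.527, 0.47, 0.53]
force: [0.1, -0.6, -1.5]
finger_gap: 0.0001
```

```bash
python3 -c "
from h import *
s=robot.read_state();print(s['tcp_pos'],s['force'])
a=view('p9a.png')
im=cv2.convertScaleAbs(a['img'][100:195,245:365,::-1],alpha=1.5)
cv2.imwrite('pics/p9.png',cv2.resize(im,None,fx=6,fy=6,interpolation=cv2.INTER_CUBIC))"
```

```text
[0.45885449 0.25771089 0.21581469] [ 0.14511183 -0.59302486 -1.45662783]
cap world [ 0.6471 -0.0222] in nest [0.0424 0.0007] area 44.0
```

View pics/p9.png

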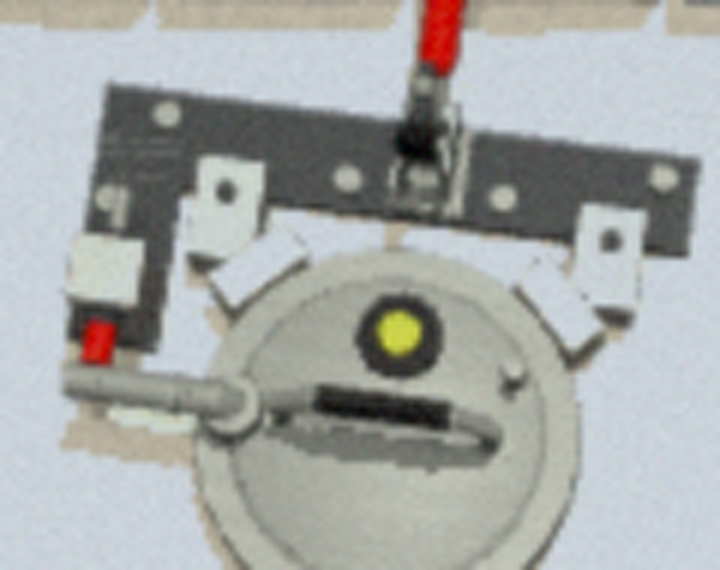

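The picture shows the spout against the red tip at about (98,368) and the rim touching both pads, at (265,285) and (560,320). The cap reads nest (42.4, 0.7) mm against the ideal (42, 0). The arm is clear, so I hand in.

```bash
python3 -c "
from h import *
print(robot.finish_job())"
```

```text
the job is handed in; nothing more can be done
None
```

The lid is home in the nest with its spout on the stop, and I handed the job in at about 11.5 s of arm time; no verdict is reported.

**What I did:** I turned the steel lid by pushing its spout with the shut fingers. I then slid it into the V with the open fingers as a cradle behind the rim, until the force rose from 4 to 13 N. Last, I pushed the spout to the stop, where the force jumped from about 2 to 19 N, and backed off clear. I did not push the rim again after that last spout push.

**Last checks:**
- **Position:** the seat cap read (42.4, 0.7) mm in the nest frame against an ideal (42, 0), unchanged after I backed off. That is within the camera's 2 mm calibration.
- **Contact:** the final top view shows the rim on both pads, the spout against the red tip and the arm clear.
- **Other parts:** I did not measure them again at the end. The arm never went low near them and no unexpected force appeared.

**Disagreements:**
- **Start angle:** I measured the lid about 0.82–0.85 rad off its final direction, slightly more than the 0.75 stated.
- **Stop contact:** the spout met the stop about 5 mm farther on than I had worked out, probably because I assumed the fingers thicker than they are.

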